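# Grease the banding wheel's bearing

## Task

The banding wheel's turntable is off for service: pick up the grease coupler standing on the bench and press it squarely onto the brass nipple that leans out of the wheel's iron base, until it snaps past the latch balls and its mouth sits flush on the nipple's collar. Finish while still gripping it and holding it home against the nipple's spring; do not let go. Leave the jars, cup, bowl and tools on the bench where they are.

Things in the scene. Friction and masses are not known exactly. Their poses are not given: they have to be found in the camera images.
- coupler_center (a point): grease coupler, loose, 0.2 to 0.4 kg, round, 105 mm long, standing mouth down on the bench. Lower 45 mm: steel sleeve, 40 mm in diameter, yellow band. Upper 60 mm: black grip, 28 mm in diameter, yellow ring near the top; the flat shoulder between them can bear on the fingertips and take the push. Point: on the axis, 52.5 mm above the mouth; z points from mouth to grip
- coupler_mouth (a point): centre of the coupler's open lower end, on its axis; same axes as coupler_center. The mouth is a funnel 28 mm wide at the rim, narrowing over 8 mm to a lip 16.6 mm wide and 2 mm thick; behind it the bore is 21 mm wide up to its ceiling, 27 mm from the mouth
- nipple_seat (a point): centre of the upper face of the nipple's brass collar (36 mm in diameter), fixed on the iron base; the mouth's centre lies here when home. z: nipple's axis, outward, leaning 0.5 rad from vertical, roughly toward the robot. Above it along z: brass stem 14 mm in diameter up to 25 mm, three spring latch balls round it at 14 mm, out to radius 9.7 mm, red spring pin 8 mm in diameter out to 37 mm
- pin (a joint): how far the nipple's red spring pin is pressed in: 0 out, limit 0.012 m, about 0.010 with the coupler home. Its spring pushes back along the nipple's axis with about 4 N at 0 and 11 N when home; the latch balls resist with some 5 N more from about 11 to 6 mm before home, then pull in a little. The coupler is pushed off again if let go
- wheel_base: dark iron pedestal of the banding wheel, fixed: foot disc 170 mm in diameter and 18 mm high, tapered column up to 56 mm and a thin steel spindle up to 88 mm. Origin at the middle of the underside; the nipple is on the -x side, its collar's face centre at (-0.057, 0, 0.059) m in this frame
- glaze_jar_center (a point): bystander: blue glaze jar with white lid, 60 mm in diameter, 85 mm high; point half-way up
- clay_cup_center (a point): bystander: brown clay cup with dark dots, 68 mm in diameter, 70 mm high; point half-way up
- slip_bowl_center (a point): bystander: white bowl, 100 mm in diameter, 45 mm high; point half-way up
- modelling_tool: bystander: wooden modelling tool 170 mm long lying on the bench; origin under its middle, x along it
There are look-alikes about, which are no part of the job. Several things look just like the wheel_base: the one meant starts nearest to the robot's base.

How it is judged:
On the way, in this order (a step that is already met when the one before it is completed fails the run):
1. the coupler is lifted off the bench in the gripper (height (world z) of coupler_mouth above 0.03 m and contact force between the fingers and coupler above 1 N), for 0.2 s.
2. the coupler has snapped home on the nipple (distance between coupler_mouth and nipple_seat below 0.004 m and z of coupler_mouth in the frame of nipple_seat below 0.0025 m and angle between the z axis of coupler_mouth and the z axis of nipple_seat, either way round below 0.12 rad), for 0.2 s.
At the end, for the whole second after the job is handed in: The robot still grips the coupler (over 2 N) and holds it home: mouth within 4 mm of the nipple's seat and no more than 2.5 mm off the collar along the axis, square within 0.12 rad, spring pin pressed more than 7.5 mm (all of step 2 and value of joint pin above 0.0075 m and contact force between the fingers and coupler above 2 N); the arm keeps its last pose, push and grip.
It fails at once if a bystander is moved more than 3 cm or tipped (distance of any of glaze_jar_center, clay_cup_center, slip_bowl_center, modelling_tool from where it was at the start of the episode above 0.03 m or angle between any of glaze_jar_center, clay_cup_center's own z axis and vertical above 0.5 rad).
It also fails if it takes over 40 s, if anything falls off the work surface, if the arm or the gripper's body presses on something with over 40 N, if the wrist force passes 120 N, or if a joint passes its speed limit or range.

## Robot

A 6-joint arm with a two-finger parallel gripper is mounted at the origin on the work surface. World frame = base frame: x ahead of the robot, y to its left, z up, the work surface at z = 0. Lengths are in m, angles in rad, forces in N, time in s.
With the tool pointing down it reaches from about 0.3 to 0.775 m from the base axis. Payload 14.6 kg.
Tool frame: the origin (TCP) lies midway between the tips of the shut fingers; the grasp point (between the pads) lies 19 mm behind it; x points along the fingers, y is the direction in which the jaws open and shut, and the axes are right-handed (so a half turn about x gives the same grasp; the last joint's range is limited). The gripper opens to 94 mm and grips with 3 to 60 N. Pads are 16 mm wide; open, the fingers measure 119 mm over their backs; the gripper's body (75 mm by 177 mm) begins 78 mm behind the grasp point.
Start: joints at [1.261, 0.3, 1.521, -0, 1.321, -0.067], TCP at [0.132, 0.534, 0.205] pointing down, gripper open.
Joint ranges: [-3.03, 3.03], [-0.79, 2.21], [0.23, 2.52], [-1.04, 4.18], [0, 3.07], [-2.55, 2.55]. Speed limits (rad/s): [2.22, 2.22, 2.57, 3.14, 3.14, 3.14].

## Interface

Orientations are given as a rotation vector (axis times angle).
In Python, from workcell import observe, cams, arm gives the robot as it stands.
- The arm moves only by the tool drive_tool, never from a script. Its argument "increments" is a list of rows, each an object with "linear": the shift along the tool's x, y, z each as a share of 500 mm, from -1 to 1, a list of three; "dr": the turn, a rotation vector about the tool's x, y, z each as a share of 45 degrees, from -1 to 1, a list of three; "claw": the opening, from 0 (shut) to 1 (fully open). In form: [{"linear": [x, y, z], "dr": [ax, ay, az], "claw": claw}, ...]. A call has 1 to 20 rows; each row is the pose to reach, as a shift and turn from the pose measured when the call began, along the tool's axes at that moment; what a row does not reach only later rows make up. A row lasts 1/12 s, in which the tool goes at most 41.7 mm and 7.16 degrees, less where a joint would pass 70% of its speed; a pose out of reach is approached as far as the arm can. A call with a number of a shift or a turn outside -1 to 1 is refused whole. A call with a gripper value outside its range is refused whole. The fingers move at their own pace and stop on an object; "newtons" is the grip in N (left out, the last holds). Time passes only in rows, so rows that repeat a pose let the fingers close. It gives the time, the measured TCP pose, the force and the opening at its end, in the units of the state.
- observe(): the state, without advancing time (a new reading comes with each control period).
- cams.get_image(name): name is "side" or "top"; returns a dict with "img" (384x512x3 uint8, blue, green, red), "depth" (384x512 float32, m along the optical axis (not along the pixel's ray), 0 where there is no reading), "K" (3x3 intrinsics, pixels), "rvec" (rotation vector, rad) and "tvec" (3), from world to camera coordinates, as OpenCV has them. Camera axes: x right, y down, z forward; pixel columns grow to the right and rows downward; lengths in m; the calibration is good to about 2 mm. A picture is of the moment at which its call begins.
- arm.job_done(): hands the job in, once; it reports no verdict.
The state is a dict: "time_s": time; "joint_pos": joint angles; "qvel": joint speeds; "joint_torque": joint torques, N m; "position": TCP position; "eef_rot": TCP orientation; "ft_force": force on the tool from outside, world axes, zero at the start; "moment": the same for the moment, N m; "width": finger opening in m.
Only numpy, scipy, OpenCV 4.12 (cv2) and the standard library are available. Lean on these libraries where they do the work, as an engineer would, in place of code of your own. Each camera call takes 0.05 s, during which the arm holds its last target. There are 200 camera calls.

## Working session

There is one attempt and no reset: what is moved stays moved. The work goes in short steps, Python scripts to look and compute and a tool call to move; the robot and the scene stay as the last step left them, time stands still between calls to the robot, and variables do not carry over. Pictures are saved under pics/ and viewed, about 8 in all and at most 12, crops included, and the job is handed in when it is done.

Besides the shell and the picture viewer there is one more tool, called after "Call:" as name(argument=value, ...), one argument or row to a line, values as JSON. drive_tool: Moves the arm, as the interface text tells. Shift numbers are shares of 500 mm and turn numbers shares of 45 degrees, none past 1 either way. Its arguments: {"type":"object","properties":{"increments":{"type":"array"},"newtons":{"type":"number"}},"required":["increments"]}

```bash
ls; mkdir -p pics; cat > h.py <<'E'
import numpy as np, cv2
from workcell import observe, cams, arm
def grab(n):
    d=cams.get_image(n); R=cv2.Rodrigues(np.array(d["rvec"],float))[0]; t=np.array(d["tvec"],float).ravel()
    z=d["depth"]; K=np.array(d["K"]); v,u=np.mgrid[:z.shape[0],:z.shape[1]]
    P=np.stack([(u-K[0,2])/K[0,0]*z,(v-K[1,2])/K[1,1]*z,z],-1)
    return d["img"],(P-t)@R, z, K,R,t
E
python3 - <<'E'
from h import *
print(observe())
for n in("side","top"):
    img,W,z,K,R,t=grab(n); cv2.imwrite(f"pics/{n}0.png",img); np.savez(f"{n}0.npz",img=img,W=W,z=z,K=K,R=R,t=t); print(n,K,-R.T@t,R[2])
E
```

```text
pics
{'time_s': 0.0, 'joint_pos': array([ 1.26139446e+00,  3.00470165e-01,  1.52156319e+00, -2.93353485e-05,
        1.32069759e+00, -6.65817852e-02]), 'qvel': array([ 5.16075258e-06,  2.93376484e-04,  3.27586603e-04, -4.95782549e-04,
        4.97573643e-04,  1.06162791e-03]), 'joint_torque': array([ 4.06135705e-04, -5.31802511e+01, -3.52748930e+01,  7.08709401e-02,
        2.43473472e-02, -9.91144498e-05]), 'position': array([0.13216515, 0.53362102, 0.20489441]), 'eef_rot': array([ 0.18974071,  1.5625626 , -0.19150917]), 'ft_force': array([0.43809285, 0.31746312, 0.13461251]), 'moment': array([ 0.00247619, -0.02533659, -0.02055265]), 'width': 0.09381869936094184}
side [[451.22691386   0.         253.03248969]
 [  0.         451.22691386 189.52185739]
 [  0.           0.           1.        ]] [ 0.43493336 -0.80469282  0.99664179] [ 0.09626283  0.72342938 -0.68365445]
top [[353.84524534   0.         249.72021238]
 [  0.         353.84524534 186.74974943]
 [  0.           0.           1.        ]] [0.51302799 0.16239523 1.09158891] [ 0.0569526  -0.00842021 -0.99834138]
```

View pics/side0.png

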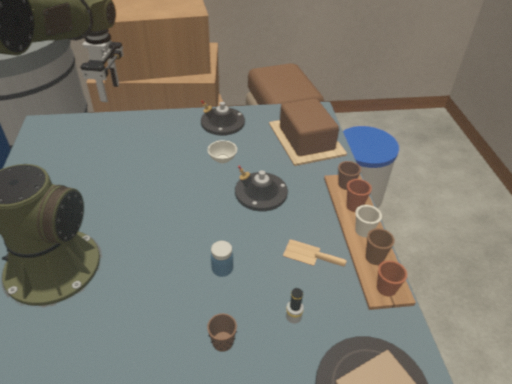

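View pics/top0.png

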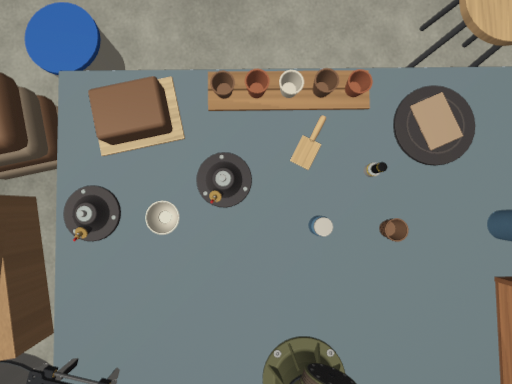

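The side view shows the coupler at (296,303), the nearest wheel at (262,188) with its nipple at (243,174), the jar at (222,257), the cup at (222,330) and the bowl at (222,150). In the top view the coupler is at (376,169), the wheel at (224,180) and its nipple at (215,197). The second wheel, at (91,213), is farther from the robot.

```bash
python3 - <<'E'
from h import *
from scipy.optimize import least_squares
D={n:np.load(n+"0.npz") for n in("side","top")}
for n,c in(("side",[(296,303),(262,180),(243,175),(222,118),(222,257),(222,330),(222,150),(300,250)]),("top",[(380,168),(224,178),(215,197),(86,213),(323,226),(395,229),(163,217),(306,152)])):
    for u,v in c: print(n,(u,v),D[n]["W"][v,u].round(4))
def circ(p):
    f=lambda q:np.hypot(p[:,0]-q[0],p[:,1]-q[1])-q[2]
    s=least_squares(f,[*p[:,:2].mean(0),.02],loss="soft_l1",f_scale=.002);return s.x.round(4),len(p)
for n,(u,v) in(("side",(296,303)),("top",(378,168))):
    W=D[n]["W"][v-30:v+30,u-30:u+30].reshape(-1,3)
    for a,b in((.01,.04),(.05,.1),(.1,.112)):
        m=(W[:,2]>a)&(W[:,2]<b); print(n,a,b,m.sum(),W[m].mean(0).round(4), circ(W[m]) if m.sum()>8 else '')
for n,(u,v) in(("side",(262,185)),("top",(224,180))):
    W=D[n]["W"][v-40:v+40,u-40:u+40].reshape(-1,3)
    m=(W[:,2]>.012)&(W[:,2]<.022)
    c=cv2.minEnclosingCircle((W[m,:2]*1000).astype(np.float32)); print(n,"disc",c,m.sum(),np.median(W[m,2]))
    m=(W[:,2]>.075)&(W[:,2]<.1); print("spindle",m.sum(),W[m].mean(0).round(4),W[m,2].max())
for n,(u,v) in(("side",(258,182)),("top",(222,182))):
    h=(38,30) if n=="side" else (40,40)
    im=D[n]["img"][v-h[1]:v+h[1],u-h[0]:u+h[0]]; cv2.imwrite(f"pics/{n}c.png",cv2.resize(im,None,fx=5,fy=5,interpolation=cv2.INTER_CUBIC))
a=cv2.imread("pics/sidec.png");b=cv2.imread("pics/topc.png");H=max(len(a),len(b))
cv2.imwrite("pics/c.png",np.hstack([cv2.copyMakeBorder(x,0,H-len(x),0,0,0) for x in(a,b)]))
E
```

```text
side (296, 303) [ 0.62   -0.2306  0.0789]
side (262, 180) [0.599  0.2233 0.0631]
side (243, 175) [0.5426 0.2506 0.0645]
side (222, 118) [0.4986 0.592  0.0492]
side (222, 257) [ 0.4559 -0.08    0.0826]
side (222, 330) [ 0.4432 -0.2439  0.0118]
side (222, 150) [0.4882 0.4466 0.0142]
side (300, 250) [ 0.6794 -0.0105 -0.0016]
top (380, 168) [ 0.6174 -0.2125  0.1053]
top (224, 178) [0.5959 0.2265 0.0909]
top (215, 197) [0.5428 0.2537 0.0767]
top (86, 213) [0.5018 0.6246 0.0698]
top (323, 226) [ 0.4563 -0.0527  0.0839]
top (395, 229) [ 0.4399 -0.2886  0.009 ]
top (163, 217) [0.4859 0.4184 0.0093]
top (306, 152) [ 0.6808 -0.0227  0.0037]
side 0.01 0.04 107 [ 0.6188 -0.233   0.026 ] (array([ 0.6232, -0.2181,  0.0201]), 107)
side 0.05 0.1 137 [ 0.6198 -0.2285  0.0747] (array([ 0.6232, -0.2183,  0.0138]), 137)
side 0.1 0.112 109 [ 0.6226 -0.2208  0.105 ] (array([ 0.6228, -0.2207,  0.0101]), 109)
top 0.01 0.04 158 [ 0.6795 -0.2893  0.0199] (array([ 0.6605, -0.2594,  0.073 ]), 158)
top 0.05 0.1 54 [ 0.62   -0.2075  0.0753] (array([ 0.6228, -0.2184,  0.0138]), 54)
top 0.1 0.112 82 [ 0.6222 -0.2166  0.1052] (array([ 0.6222, -0.2167,  0.0099]), 82)
side disc ((611.7222900390625, 322.0333557128906), 179.61732482910156) 951 0.01779909457322732
spindle 66 [0.5743 0.2402 0.0843] 0.09415876089395672
top disc ((598.5166625976562, 232.6869354248047), 84.695556640625) 1281 0.01874666233514712
spindle 70 [0.5733 0.2436 0.0867] 0.09623301446708307
```

View pics/c.png

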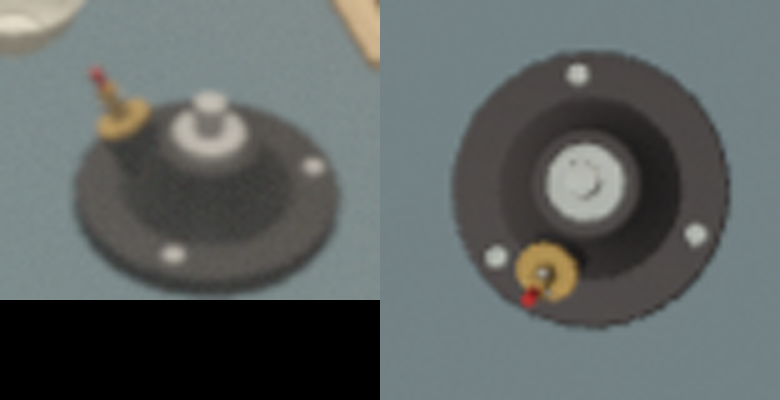

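The crops show the brass collar, stem and red pin clearly. In the side crop the collar is at about (123,118) and the pin at (97,75). In the top crop (subtract 380) the collar is at (167,270) and the pin at (148,300). Next I'll fit the nipple model to both masks and work out the first move.

```bash
cat >> h.py <<'E'
from scipy.optimize import minimize
from scipy.spatial.transform import Rotation as Ro
def inc(p,R):
    s=observe(); R0=Ro.from_rotvec(s["eef_rot"])
    l=R0.inv().apply(np.array(p)-s["position"])/.5; r=(R0.inv()*R).as_rotvec()/(np.pi/4)
    print("t",round(s["time_s"],2),"linear",l.round(4),"dr",r.round(4))
def tool(n,az):   # tool x=-n, y near horizontal azimuth az
    x=-np.array(n); y=np.array([np.cos(az),np.sin(az),0]); y-=x*(x@y); y/=np.linalg.norm(y)
    return Ro.from_matrix(np.stack([x,y,np.cross(x,y)],1))
def axis(az,tilt=.5): return np.array([np.sin(tilt)*np.cos(az),np.sin(tilt)*np.sin(az),np.cos(tilt)])
def model(q,cam,S=8,off=(0,0),shape=(384,512),win=None):
    K,R,t=cam; n=axis(q[3]); e=np.cross(n,[0,1,0]);e/=np.linalg.norm(e);f=np.cross(n,e); a=np.linspace(0,2*np.pi,48)
    u0,v0,u1,v1=win; M=np.zeros(((v1-v0)*S,(u1-u0)*S),np.uint8)
    for z0,z1,r in((-q[4],0,.018),(0,.025,.007),(.025,.037,.004)):
        P=np.concatenate([q[:3]+z*n+r*(np.cos(a)[:,None]*e+np.sin(a)[:,None]*f) for z in(z0,z1)])@R.T+t
        uv=P@K.T; uv=uv[:,:2]/uv[:,2:]
        h=cv2.convexHull((((uv-[u0,v0]+.5)*S-.5)*16).astype(np.int32)); cv2.fillConvexPoly(M,h,255,shift=4)
    return cv2.resize(M,(u1-u0,v1-v0),interpolation=cv2.INTER_AREA)/255.
E
python3 - <<'E'
from h import *
D={n:np.load(n+"0.npz") for n in("side","top")}
wins={"side":(232,160,256,188),"top":(204,185,226,208)}
cam={n:(D[n]["K"],D[n]["R"],D[n]["t"]) for n in D}
S={}
for n in D:
    u0,v0,u1,v1=wins[n]; i=D[n]["img"][v0:v1,u0:u1].astype(float); S[n]=np.clip((i[...,2]-i[...,0]-20)/60,0,1)
def cost(q,ns): return sum(((cv2.GaussianBlur(model(q,cam[n],win=wins[n]),(0,0),.6)-S[n])**2).sum() for n in ns)+((q[4]-.005)/.003)**2
for ns in(("side","top"),):
    q0=np.array([.545,.2535,.059,2.75,.005]); best=None
    for k in range(3):
        sim=np.vstack([q0]+[q0+d for d in np.diag([.006,.006,.006,.3,.003])])
        r=minimize(cost,q0,args=(ns,),method="Nelder-Mead",options=dict(initial_simplex=sim,maxiter=600,xatol=1e-5)); q0=r.x
    print(ns,q0.round(4),r.fun,[cost(q0,(n,)) for n in ns])
    # base-derived: tied seat = c + Rz(yaw)
W=D["side"]["W"]; m=(W[...,2]>.012)&(W[...,2]<.022)&(np.hypot(W[...,0]-.5985,W[...,1]-.2327)<.1)
print("side disc",cv2.minEnclosingCircle((W[m][:,:2]*1000).astype(np.float32)))
print("yaw dir seat",np.arctan2(q0[1]-.2327,q0[0]-.5985),np.hypot(q0[1]-.2327,q0[0]-.5985))
s=observe(); print(Ro.from_rotvec(s["eef_rot"]).as_matrix().round(3))
inc([.623,-.2183,.2],tool([0,0,1],1.2)); inc([.623,-.2183,.2],tool([0,0,1],1.2-np.pi))
np.save("q.npy",q0)
E
```

```text
('side', 'top') [5.4660e-01 2.5580e-01 5.7900e-02 2.6752e+00 1.3000e-03] 23.63247540441436 [np.float64(15.056435719048942), np.float64(10.100185253052246)]
side disc ((599.5325317382812, 230.01673889160156), 87.16443634033203)
yaw dir seat 2.7226859995008557 0.056818471856617744
[[-0.     0.24   0.971]
 [-0.001  0.971 -0.24 ]
 [-1.    -0.001 -0.   ]]
t 0.1 linear [ 0.011  -1.2237  1.3145] dr [ 1.629e-01 -1.000e-04  1.300e-03]
t 0.1 linear [ 0.011  -1.2237  1.3145] dr [-3.8371e+00 -1.9000e-03 -1.0000e-04]
```

Call:
drive_tool(
  increments=[
    {"linear":[0,-0.61,0.66],"dr":[0.25,0,0],"claw":0.7},
    {"linear":[0,-0.61,0.66],"dr":[0.25,0,0],"claw":0.7},
    {"linear":[0,-0.61,0.66],"dr":[0.25,0,0],"claw":0.7},
    {"linear":[0,-0.61,0.66],"dr":[0.25,0,0],"claw":0.7},
    {"linear":[0,-0.61,0.66],"dr":[0.25,0,0],"claw":0.7},
    {"linear":[0,-0.61,0.66],"dr":[0.25,0,0],"claw":0.7},
    {"linear":[0,-0.61,0.66],"dr":[0.25,0,0],"claw":0.7},
    {"linear":[0,-0.61,0.66],"dr":[0.25,0,0],"claw":0.7},
    {"linear":[0,-0.61,0.66],"dr":[0.25,0,0],"claw":0.7},
    {"linear":[0,-0.61,0.66],"dr":[0.25,0,0],"claw":0.7},
    {"linear":[0,-0.61,0.66],"dr":[0.25,0,0],"claw":0.7},
    {"linear":[0,-0.61,0.66],"dr":[0.25,0,0],"claw":0.7},
    {"linear":[0,-0.61,0.66],"dr":[0.25,0,0],"claw":0.7},
  ],
)

```text
time_s: 1.18
position: [0.3795, 0.1571, 0.205]
eef_rot: [0.346, 1.543, -0.348]
ft_force: [0.1, 0.1, -0.5]
width: 0.066
```

```bash
python3 - <<'E'
from h import *
print(observe()["joint_pos"]);inc([.623,-.2183,.18],tool([0,0,1],1.13))
E
```

```text
[ 3.03853575e-01 -1.55243377e-02  1.88249555e+00 -8.11191150e-04
  1.27585452e+00 -8.24236602e-01]
t 1.18 linear [ 0.0503 -0.47    0.7616] dr [-0.0021 -0.0005  0.0018]
```

Call:
drive_tool(
  increments=[
    {"linear":[0.05,-0.47,0.7616],"dr":[0,0,0],"claw":0.7},
    {"linear":[0.05,-0.47,0.7616],"dr":[0,0,0],"claw":0.7},
    {"linear":[0.05,-0.47,0.7616],"dr":[0,0,0],"claw":0.7},
    {"linear":[0.05,-0.47,0.7616],"dr":[0,0,0],"claw":0.7},
    {"linear":[0.05,-0.47,0.7616],"dr":[0,0,0],"claw":0.7},
    {"linear":[0.05,-0.47,0.7616],"dr":[0,0,0],"claw":0.7},
    {"linear":[0.05,-0.47,0.7616],"dr":[0,0,0],"claw":0.7},
    {"linear":[0.05,-0.47,0.7616],"dr":[0,0,0],"claw":0.7},
    {"linear":[0.05,-0.47,0.7616],"dr":[0,0,0],"claw":0.7},
    {"linear":[0.05,-0.47,0.7616],"dr":[0,0,0],"claw":0.7},
    {"linear":[0.05,-0.47,0.7616],"dr":[0,0,0],"claw":0.7},
    {"linear":[0.05,-0.47,0.7616],"dr":[0,0,0],"claw":0.7},
    {"linear":[0.05,-0.47,0.7616],"dr":[0,0,0],"claw":0.7},
    {"linear":[0.05,-0.47,0.7616],"dr":[0,0,0],"claw":0.7},
  ],
)

```text
time_s: 2.35
position: [0.6231, -0.2165, 0.1799]
eef_rot: [0.345, 1.544, -0.347]
ft_force: [-0.4, 1.2, 0.1]
width: 0.0656
```

```bash
python3 - <<'E'
from h import *
print(observe()["joint_pos"],observe()["ft_force"]);inc([.623,-.2183,.047],tool([0,0,1],1.13))
E
```

```text
[-3.89430980e-01  5.68252683e-01  1.20081249e+00 -1.13228873e-03
  1.37386793e+00 -1.51889953e+00] [-0.35191547  1.23733687  0.09648602]
t 2.35 linear [ 0.2657 -0.0031  0.0018] dr [-0.0004 -0.0016  0.0015]
```

Call:
drive_tool(
  increments=[
    {"linear":[0.12,-0.003,0.002],"dr":[0,0,0],"claw":0.7},
    {"linear":[0.2,-0.003,0.002],"dr":[0,0,0],"claw":0.7},
    {"linear":[0.265,-0.003,0.002],"dr":[0,0,0],"claw":0.7},
    {"linear":[0.265,-0.003,0.002],"dr":[0,0,0],"claw":0.7},
    {"linear":[0.265,-0.003,0.002],"dr":[0,0,0],"claw":0.7},
    {"linear":[0.265,-0.003,0.002],"dr":[0,0,0],"claw":0.7},
  ],
)

```text
time_s: 2.85
position: [0.6241, -0.2177, 0.0499]
eef_rot: [0.344, 1.542, -0.346]
ft_force: [-0.3, 0.5, 0.8]
width: 0.0658
```

```bash
python3 - <<'E'
from h import *
img,W,z,K,R,t=grab("side"); cv2.imwrite("pics/s1.png",cv2.resize(img[220:340,210:370],None,fx=5,fy=5,interpolation=cv2.INTER_CUBIC))
inc([.623,-.2183,.047],tool([0,0,1],1.13))
E
```

```text
t 2.9 linear [ 0.0075 -0.0016 -0.0027] dr [0.0006 0.0037 0.0012]
```

View pics/s1.png

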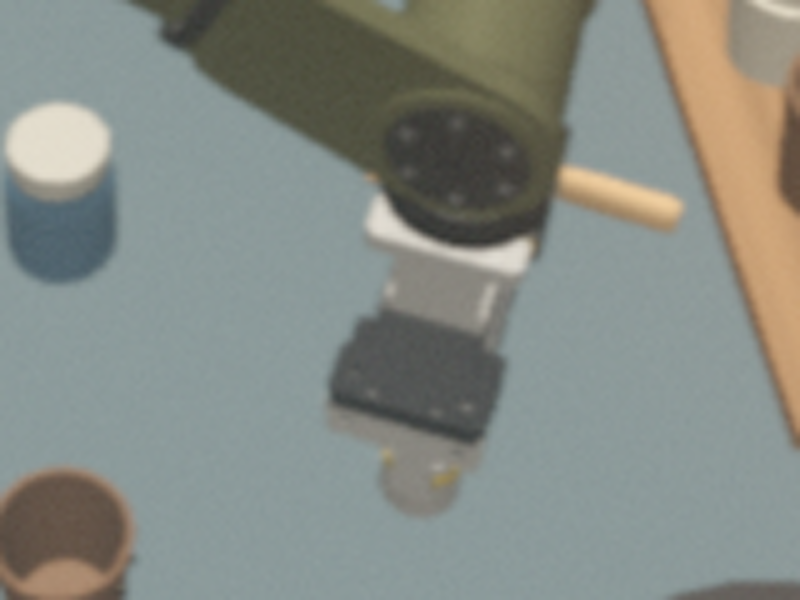

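The fingers straddle the grip, with the sleeve visible below at about (420,490) in the crop. I'll trim the position and close.

Call:
drive_tool(
  increments=[
    {"linear":[0.006,-0.001,-0.002],"dr":[0,0.003,0],"claw":0.7},
    {"linear":[0.006,-0.001,-0.002],"dr":[0,0.003,0],"claw":0},
    {"linear":[0.006,-0.001,-0.002],"dr":[0,0.003,0],"claw":0},
    {"linear":[0.006,-0.001,-0.002],"dr":[0,0.003,0],"claw":0},
    {"linear":[0.006,-0.001,-0.002],"dr":[0,0.003,0],"claw":0},
    {"linear":[0.006,-0.001,-0.002],"dr":[0,0.003,0],"claw":0},
    {"linear":[0.006,-0.001,-0.002],"dr":[0,0.003,0],"claw":0},
    {"linear":[0.006,-0.001,-0.002],"dr":[0,0.003,0],"claw":0},
    {"linear":[0.006,-0.001,-0.002],"dr":[0,0.003,0],"claw":0},
  ],
  newtons=40,
)

```text
time_s: 3.65
position: [0.6234, -0.2183, 0.0478]
eef_rot: [0.344, 1.543, -0.346]
ft_force: [-0.5, -0.3, 0.3]
width: 0.0279
```

Call:
drive_tool(
  increments=[
    {"linear":[-0.04,0,0],"dr":[0,0,0],"claw":0},
    {"linear":[-0.1,0,0],"dr":[0,0,0],"claw":0},
    {"linear":[-0.16,0,0],"dr":[0,0,0],"claw":0},
    {"linear":[-0.22,0,0],"dr":[0,0,0],"claw":0},
    {"linear":[-0.28,0,0],"dr":[0,0,0],"claw":0},
    {"linear":[-0.34,0,0],"dr":[0,0,0],"claw":0},
    {"linear":[-0.34,0,0],"dr":[0,0,0],"claw":0},
  ],
)

```text
time_s: 4.23
position: [0.6248, -0.2186, 0.2241]
eef_rot: [0.343, 1.534, -0.347]
ft_force: [0.3, -0.5, -1.5]
width: 0.0275
```

```bash
python3 - <<'E'
from h import *
az=2.70;n=axis(az)
print(observe()["joint_pos"]);inc(np.array([.5465,.2555,.059])+n*(.045+.09),tool(n,az-np.pi/2))
E
```

```text
[-3.91457397e-01  5.40641730e-01  1.14105371e+00 -9.92004135e-04
  1.45096955e+00 -1.52183149e+00]
t 4.23 linear [ 0.0868  0.7912 -0.6761] dr [ 1.800e-03 -6.252e-01  3.000e-04]
```

Call:
drive_tool(
  increments=[
    {"linear":[0,0.79,-0.676],"dr":[0,-0.625,0],"claw":0},
    {"linear":[0,0.79,-0.676],"dr":[0,-0.625,0],"claw":0},
    {"linear":[0,0.79,-0.676],"dr":[0,-0.625,0],"claw":0},
    {"linear":[0,0.79,-0.676],"dr":[0,-0.625,0],"claw":0},
    {"linear":[0,0.79,-0.676],"dr":[0,-0.625,0],"claw":0},
    {"linear":[0,0.79,-0.676],"dr":[0,-0.625,0],"claw":0},
    {"linear":[0,0.79,-0.676],"dr":[0,-0.625,0],"claw":0},
    {"linear":[0,0.79,-0.676],"dr":[0,-0.625,0],"claw":0},
    {"linear":[0,0.79,-0.676],"dr":[0,-0.625,0],"claw":0},
    {"linear":[0,0.79,-0.676],"dr":[0,-0.625,0],"claw":0},
    {"linear":[0,0.79,-0.676],"dr":[0,-0.625,0],"claw":0},
    {"linear":[0,0.79,-0.676],"dr":[0,-0.625,0],"claw":0},
    {"linear":[0,0.79,-0.676],"dr":[0,-0.625,0],"claw":0},
    {"linear":[0,0.79,-0.676],"dr":[0,-0.625,0],"claw":0},
    {"linear":[0.04,0.79,-0.676],"dr":[0,-0.625,0],"claw":0},
    {"linear":[0.085,0.79,-0.676],"dr":[0,-0.625,0],"claw":0},
    {"linear":[0.085,0.79,-0.676],"dr":[0,-0.625,0],"claw":0},
    {"linear":[0.085,0.79,-0.676],"dr":[0,-0.625,0],"claw":0},
  ],
)

```text
time_s: 5.73
position: [0.4872, 0.282, 0.177]
eef_rot: [0.233, 1.055, -0.399]
ft_force: [-0.4, 0.6, -3.2]
width: 0.0275
```

```bash
python3 - <<'E'
from h import *
s=observe();print(s["joint_pos"],s["ft_force"]);az=2.70;n=axis(az)
inc(np.array([.5465,.2555,.059])+n*(.045+.09),tool(n,az-np.pi/2))
for k in("side","top"):
    img,W,z,K,R,t=grab(k); np.savez(k+"1.npz",img=img,W=W,z=z,K=K,R=R,t=t)
    c=(243,172) if k=="side" else (215,195)
    cv2.imwrite(f"pics/{k}2.png",cv2.resize(img[c[1]-45:c[1]+35,c[0]-50:c[0]+50],None,fx=4,fy=4,interpolation=cv2.INTER_CUBIC))
cv2.imwrite("pics/p2.png",np.hstack([cv2.imread(f"pics/{k}2.png") for k in("side","top")]))
print(observe()["position"],Ro.from_rotvec(observe()["eef_rot"]).as_matrix()[:,0])
E
```

```text
[ 0.66613001  0.25420057  1.72942686 -0.53687937  0.99333456 -0.20440289] [-0.38793039  0.61295334 -3.16065981]
t 5.73 linear [-0.0006  0.0028  0.0008] dr [ 0.0035 -0.0025  0.0032]
[0.48813195 0.28256126 0.17921208] [ 0.43379528 -0.20439149 -0.87752252]
```

View pics/p2.png

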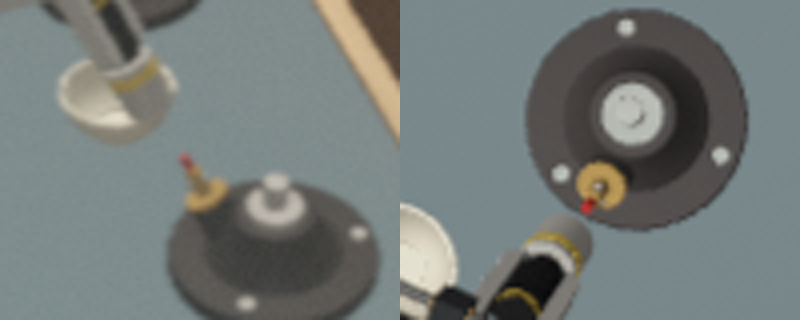

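Side crop: the mouth end is at about (148,138), pointing at the red pin tip at (185,160). Top crop: the sleeve end is at (575,228) and the pin at (587,207). I'll measure the sleeve's offset from the tool axis in each camera, and refit the nipple per camera.

```bash
python3 - <<'E'
from h import *
from scipy.optimize import least_squares
s=observe(); p=s["position"]; T=Ro.from_rotvec(s["eef_rot"]).as_matrix(); x=T[:,0]
D={n:np.load(n+"1.npz") for n in("side","top")}
cam={n:(D[n]["K"],D[n]["R"],D[n]["t"]) for n in D}
wins={"side":(232,160,256,188),"top":(204,185,226,208)}
for k in D:
    W=D[k]["W"].reshape(-1,3); L=(W-p)@T; r=np.hypot(L[:,1],L[:,2])
    m=(L[:,0]>.008)&(L[:,0]<.042)&(r<.027)&(D[k]["z"].ravel()>0); P=L[m]
    f=lambda q:np.hypot(P[:,1]-q[0]-q[2]*(P[:,0]-.025),P[:,2]-q[1]-q[3]*(P[:,0]-.025))-.020
    a=least_squares(f,[0,0,0,0],loss="soft_l1",f_scale=.0015); 
    f2=lambda q:f([q[0],q[1],0,0]); b=least_squares(f2,[0,0],loss="soft_l1",f_scale=.0015)
    m2=(r<.019)|((r<.025)&(L[:,0]>.0)); print(k,m.sum(),"off yz",b.x.round(4),"w/tilt",a.x.round(4),"world",(T[:,1:]@b.x).round(4),"end",np.percentile(L[m2&(L[:,0]<.07)&(L[:,0]>0),0],[95,99]).round(4))
# nipple: averaged over old/new images where unoccluded, per camera with z fixed
O={n:np.load(n+"0.npz") for n in D}
def S(i,n):
    u0,v0,u1,v1=wins[n]; i=i[v0:v1,u0:u1].astype(float); return np.clip((i[...,2]-i[...,0]-20)/60,0,1)
def cost(q,ns,free):
    return sum(((cv2.GaussianBlur(model(q,cam[n],win=wins[n]),(0,0),.6)-S(O[n]["img"],n))**2).sum() for n in ns)
for ns in(("side",),("top",),("side","top")):
  for h in(.001,.003,.006):
    g=lambda v:cost([v[0],v[1],.059,v[2],h],ns,0); v=np.array([.5465,.2555,2.7])
    for _ in range(2):
        r=minimize(g,v,method="Nelder-Mead",options=dict(initial_simplex=np.vstack([v,v+[.004,0,0],v+[0,.004,0],v+[0,0,.2]]),xatol=1e-5)); v=r.x
    print(ns,h,v.round(4),round(r.fun,2))
# depth: collar face heights and pin tip
for k in O:
    W=O[k]["W"];i=O[k]["img"].astype(float);u0,v0,u1,v1=wins[k];m=np.zeros(i.shape[:2],bool);m[v0:v1,u0:u1]=1
    m&=(i[...,2]-i[...,0]>50); n=axis(2.7);Q=W[m]-[.5465,.2555,.059];h=Q@n
    sel=abs(h)<.006; print(k,m.sum(),sel.sum(),"face h med",np.median(h[sel]).round(4),"centroid",Q[sel].mean(0).round(4))
E
```

```text
side 140 off yz [ 0.0002 -0.0013] w/tilt [ 0.0002 -0.0013  0.0082  0.0178] world [-0.001   0.0007 -0.0006] end [0.0454 0.0477]
top 104 off yz [-0.     -0.0008] w/tilt [-0.     -0.0008 -0.0069 -0.0105] world [-0.0007  0.0003 -0.0004] end [0.0441 0.0471]
('side',) 0.001 [0.5472 0.2544 2.669 ] 13.07
('side',) 0.003 [0.5466 0.2553 2.555 ] 14.86
('side',) 0.006 [0.5458 0.2573 2.4809] 19.24
('top',) 0.001 [0.5464 0.2559 2.7141] 8.39
('top',) 0.003 [0.546  0.2561 2.7058] 8.51
('top',) 0.006 [0.5454 0.2565 2.7018] 9.65
('side', 'top') 0.001 [0.5467 0.2553 2.696 ] 22.28
('side', 'top') 0.003 [0.5462 0.2559 2.6892] 24.15
('side', 'top') 0.006 [0.5454 0.2566 2.6396] 30.52
side 52 40 face h med 0.0006 centroid [ 0.     -0.0049  0.002 ]
top 106 71 face h med 0.0013 centroid [ 0.0027 -0.001   0.0029]
```

```bash
cat >> h.py <<'E'
def goal(d,az=2.70,seat=(.5464,.2556,.059),dz=.001,dy=0,L=.0475):
    n=axis(az);T=tool(n,az-np.pi/2); inc(np.array(seat)+n*(L+d)+T.as_matrix()@[0,dy,dz],T)
def rel(az=2.70,seat=(.5464,.2556,.059)):
    s=observe();n=axis(az);M=tool(n,az-np.pi/2).as_matrix(); print("TCP rel (tool x,y,z) mm",((s["position"]-np.array(seat))@M*1000).round(2),"F tool",(s["ft_force"]@M).round(2),"M",(s["moment"]@M).round(3),"w",s["width"],"ang",np.arccos(min(1,-n@Ro.from_rotvec(s["eef_rot"]).as_matrix()[:,0])).round(4))
E
python3 -c "
from h import *
goal(.02);rel()"
```

```text
t 5.83 linear [ 0.1376  0.001  -0.0006] dr [ 0.0011  0.0002 -0.0008]
TCP rel (tool x,y,z) mm [-136.28   -0.53    1.29] F tool [ 3.59  0.47 -1.63] M [-0.027  0.527  0.049] w 0.027572602655945348 ang 0.0006
```

Call:
drive_tool(
  increments=[
    {"linear":[0.03,0.001,-0.0005],"dr":[0,0,0],"claw":0},
    {"linear":[0.06,0.001,-0.0005],"dr":[0,0,0],"claw":0},
    {"linear":[0.09,0.001,-0.0005],"dr":[0,0,0],"claw":0},
    {"linear":[0.12,0.001,-0.0005],"dr":[0,0,0],"claw":0},
    {"linear":[0.1376,0.001,-0.0005],"dr":[0,0,0],"claw":0},
    {"linear":[0.1376,0.001,-0.0005],"dr":[0,0,0],"claw":0},
    {"linear":[0.1376,0.001,-0.0005],"dr":[0,0,0],"claw":0},
    {"linear":[0.1376,0.001,-0.0005],"dr":[0,0,0],"claw":0},
  ],
  newtons=50,
)

```text
time_s: 6.5
position: [0.5182, 0.2694, 0.1199]
eef_rot: [0.237, 1.052, -0.397]
ft_force: [-0.8, 0.6, -3.3]
width: 0.0271
```

```bash
python3 - <<'E'
from h import *
rel()
for k in("side","top"):
    img,W,z,K,R,t=grab(k)
    c=(243,172) if k=="side" else (215,195)
    cv2.imwrite(f"pics/{k}3.png",cv2.resize(img[c[1]-35:c[1]+25,c[0]-28:c[0]+28],None,fx=7,fy=7,interpolation=cv2.INTER_CUBIC))
cv2.imwrite("pics/p3.png",np.hstack([cv2.imread(f"pics/{k}3.png") for k in("side","top")]))
rel();goal(0)
E
```

```text
TCP rel (tool x,y,z) mm [-68.54   0.44   1.67] F tool [ 2.42  0.21 -2.5 ] M [-0.019  0.57   0.068] w 0.027145946599331453 ang 0.002
TCP rel (tool x,y,z) mm [-68.46   0.44   1.49] F tool [ 2.28 -0.48 -1.04] M [0.047 0.554 0.007] w 0.027257444351237014 ang 0.0021
t 6.6 linear [ 0.0419 -0.001  -0.001 ] dr [ 0.0007  0.0011 -0.0024]
```

View pics/p3.png

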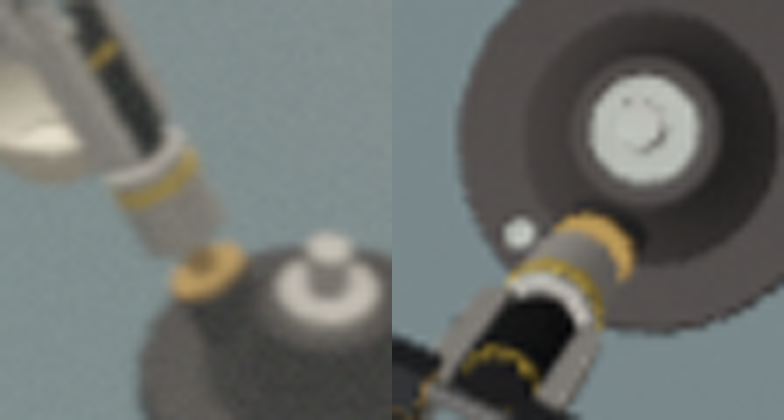

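Both views line up: the stem sits centrally under the mouth, at about (205,262) in the side crop and (600,240) in the top crop. I'll go on in slowly while watching the force.

Call:
drive_tool(
  increments=[
    {"linear":[0.008,-0.001,-0.001],"dr":[0,0,0],"claw":0},
    {"linear":[0.014,-0.001,-0.001],"dr":[0,0,0],"claw":0},
    {"linear":[0.02,-0.001,-0.001],"dr":[0,0,0],"claw":0},
    {"linear":[0.02,-0.001,-0.001],"dr":[0,0,0],"claw":0},
    {"linear":[0.02,-0.001,-0.001],"dr":[0,0,0],"claw":0},
  ],
)

```text
time_s: 7.02
position: [0.5219, 0.2671, 0.1107]
eef_rot: [0.237, 1.052, -0.397]
ft_force: [1.2, -0.2, -3.2]
width: 0.0276
```

```bash
python3 -c "
from h import *
rel();goal(0)"
```

```text
TCP rel (tool x,y,z) mm [-5.835e+01 -5.000e-02  1.000e+00] F tool [ 3.4   0.38 -0.54] M [-0.012  0.559  0.03 ] w 0.02762768046831258 ang 0.0019
t 7.02 linear [ 0.0217  0.0001 -0.    ] dr [ 0.0006  0.001  -0.0022]
```

Call:
drive_tool(
  increments=[
    {"linear":[0.004,0,0],"dr":[0,0,0],"claw":0},
    {"linear":[0.008,0,0],"dr":[0,0,0],"claw":0},
    {"linear":[0.012,0,0],"dr":[0,0,0],"claw":0},
    {"linear":[0.016,0,0],"dr":[0,0,0],"claw":0},
    {"linear":[0.018,0,0],"dr":[0,0,0],"claw":0},
    {"linear":[0.018,0,0],"dr":[0,0,0],"claw":0},
  ],
)

```text
time_s: 7.52
position: [0.5259, 0.2655, 0.1031]
eef_rot: [0.237, 1.051, -0.396]
ft_force: [-5.3, 0.4, 4.2]
width: 0.0277
```

```bash
python3 -c "
from h import *
rel();goal(0)"
```

```text
TCP rel (tool x,y,z) mm [-49.63   0.18   1.13] F tool [-6.08 -1.89 -2.37] M [-0.035  0.889 -0.364] w 0.027741764738687218 ang 0.0024
t 7.52 linear [ 0.0043 -0.0004 -0.0003] dr [ 0.0004  0.0014 -0.0028]
```

Call:
drive_tool(
  increments=[
    {"linear":[0.002,0,0],"dr":[0,0,0],"claw":0},
    {"linear":[0.004,0,0],"dr":[0,0,0],"claw":0},
    {"linear":[0.006,0,0],"dr":[0,0,0],"claw":0},
    {"linear":[0.006,0,0],"dr":[0,0,0],"claw":0},
    {"linear":[0.006,0,0],"dr":[0,0,0],"claw":0},
  ],
)

```text
time_s: 7.93
position: [0.5268, 0.2653, 0.1019]
eef_rot: [0.237, 1.051, -0.396]
ft_force: [-18.8, 0.6, 18.2]
width: 0.0275
```

```bash
python3 -c "
from h import *
rel();goal(0)"
```

```text
TCP rel (tool x,y,z) mm [-48.09   0.37   1.35] F tool [-24.27  -7.52  -6.38] M [-0.02   1.684 -1.693] w 0.027515807656032235 ang 0.0029
t 7.93 linear [ 0.0012 -0.0007 -0.0007] dr [-0.0003  0.0019 -0.0032]
```

```bash
python3 - <<'E'
from h import *
for k in("side","top"):
    img,W,z,K,R,t=grab(k); np.savez(k+"4.npz",img=img,W=W,z=z,K=K,R=R,t=t)
    c=(243,172) if k=="side" else (215,195)
    cv2.imwrite(f"pics/{k}4.png",cv2.resize(img[c[1]-30:c[1]+22,c[0]-24:c[0]+24],None,fx=8,fy=8,interpolation=cv2.INTER_CUBIC))
cv2.imwrite("pics/p4.png",np.hstack([cv2.imread(f"pics/{k}4.png") for k in("side","top")]))
rel()
s=observe(); p=s["position"]; T=Ro.from_rotvec(s["eef_rot"]).as_matrix()
from scipy.optimize import least_squares
for k in("side","top"):
    D=np.load(k+"4.npz");W=D["W"].reshape(-1,3); L=(W-p)@T; r=np.hypot(L[:,1],L[:,2])
    m=(L[:,0]>.006)&(L[:,0]<.040)&(r<.025); P=L[m]
    f=lambda q:np.hypot(P[:,1]-q[0]-q[2]*(P[:,0]-.025),P[:,2]-q[1]-q[3]*(P[:,0]-.025))-.020
    print(k,m.sum(),least_squares(f,[0,0,0,0],loss="soft_l1",f_scale=.0015).x.round(4))
    # shoulder position: points with radius 14.5..19 near tip
    m=(r>.0145)&(r<.019)&(abs(L[:,0])<.006)&(abs(L[:,1])<.013); print("shoulder",m.sum(),L[m,0].mean())
E
```

```text
TCP rel (tool x,y,z) mm [-48.12   0.38   1.36] F tool [-24.39  -7.3   -7.02] M [-0.037  1.677 -1.675] w 0.027426554013304506 ang 0.003
side 124 [ 0.0007  0.0005  0.0309 -0.0077]
shoulder 12 0.002384758007842464
top 84 [ 0.0006 -0.0004  0.0038 -0.0143]
shoulder 15 0.0020454982188078865
```

View pics/p4.png

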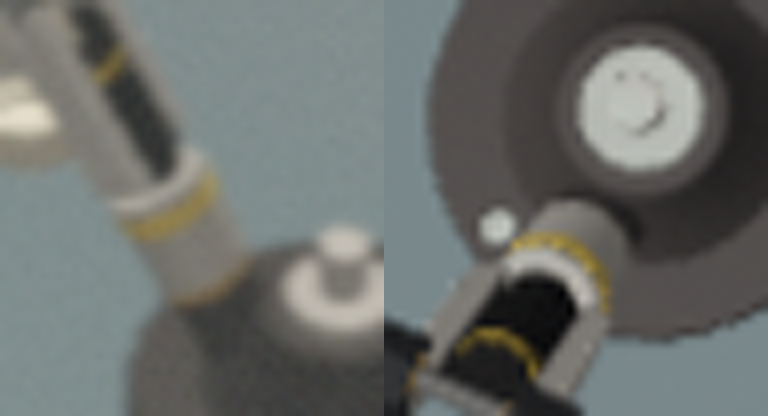

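The side view shows only the thin rim of the collar below the mouth at about (210,285). The axial force rose steeply to 24 N, so it is seated, and the shoulder hasn't slipped. I'll ease the sideways load while keeping the push.

Call:
drive_tool(
  increments=[
    {"linear":[0.0035,-0.001,-0.001],"dr":[0,0,0],"claw":0},
    {"linear":[0.0035,-0.001,-0.001],"dr":[0,0,0],"claw":0},
    {"linear":[0.0035,-0.001,-0.001],"dr":[0,0,0],"claw":0},
    {"linear":[0.0035,-0.001,-0.001],"dr":[0,0,0],"claw":0},
    {"linear":[0.0035,-0.001,-0.001],"dr":[0,0,0],"claw":0},
    {"linear":[0.0035,-0.001,-0.001],"dr":[0,0,0],"claw":0},
  ],
)

```text
time_s: 8.53
position: [0.5267, 0.2652, 0.1018]
eef_rot: [0.238, 1.05, -0.396]
ft_force: [-19.8, 0.1, 20.2]
width: 0.0275
```

```bash
python3 -c "
from h import *
rel();cams.get_image('top');cams.get_image('top');rel()"
```

```text
TCP rel (tool x,y,z) mm [-48.07   0.31   1.28] F tool [-26.33  -8.36  -6.12] M [-0.047  1.617 -1.594] w 0.027524552157088326 ang 0.0042
TCP rel (tool x,y,z) mm [-48.06   0.28   1.3 ] F tool [-26.71  -7.03  -5.03] M [ 0.03   1.602 -1.582] w 0.02738719425857539 ang 0.0042
```

```bash
python3 -c "
from h import *
print(arm.job_done());rel()"
```

```text
the job is handed in; nothing more can be done
None
the job is handed in; nothing more can be done
```

I picked up the coupler, tilted it to match the nipple's 0.5 rad lean and pressed it home. I handed the job in at about 8.6 s, still gripping and pushing; no verdict was reported.

**Last checks that agreed:**
- **Stop:** the tool reached a hard stop 48.1 mm from the estimated seat. The mouth lies about 47.8 mm beyond the fingertips, so it should be about 0.3 mm off the collar.
- **Push:** the measured axial force was about 27 N. That is well above the nipple spring's 11 N, so the mouth is bearing on the collar.
- **Square:** the tool axis was within 0.005 rad of the nipple's estimated axis.
- **Grip:** the fingers held at 27.4 mm on the 28 mm grip, with 50 N set, and the coupler had not slipped.
- **Picture:** the last side view shows the mouth flush, with only the collar's rim visible.

**Checks that were less clean:**
- **Sideways load:** about 7 N sideways and a moment of about 1.6 N m on each of two tool axes remained. A 0.5 mm correction did not clear them, so there is probably a small sideways offset of under about 1 mm.
- **Tilt estimates:** the two cameras differed by up to about 0.03 rad on how the sleeve sits in the fingers, which is well inside the 0.12 rad limit.
- **Pin and bystanders:** I could not read the pin depth directly, so it is inferred from the seating. No move went near the bystanders, but I did not measure them again.

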